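Wind down the steady leg of the glass display shelf, then set the egg back on the glass

ROBOT

A 6-joint arm with a two-finger parallel gripper is mounted at the origin on the work surface. World frame = base frame: x ahead of the robot, y to its left, z up, the work surface at z = 0. Lengths are in m, angles in rad, forces in N, time in s.
With the tool pointing down it reaches from about 0.375 to 0.9 m from the base axis. Payload 3.1 kg.
Tool frame: the origin (TCP) lies between the finger pads; the fingertips stand 22 mm ahead of it and the grasp point (between the pads) lies 3 mm ahead of it; z points along the fingers, y is the direction in which the jaws open and shut (so a half turn about z gives the same grasp; the last joint's range is limited). The gripper opens to 87 mm and grips with 3 to 60 N. Pads are 19 mm wide; open, the fingers measure 117 mm over their backs; the gripper's body (75 mm by 190 mm) begins 51 mm behind the grasp point.
Start: joints at [1.113, 0.527, 1.433, -0, 1.181, -0.178], TCP at [0.173, 0.601, 0.245] pointing down, gripper open.
Joint ranges: [-3.08, 3.08], [-0.75, 2.2], [0.22, 2.44], [-1.43, 4.57], [0, 2.65], [-2.85, 2.85]. Speed limits (rad/s): [2.79, 2.79, 3.14, 3.14, 3.14, 3.14].

INTERFACE

Orientations are given as a unit quaternion [x, y, z, w].
In Python, from rig import get_obs, camera, get_calibration, hand_in, search_frame gives the robot as it stands.
- The arm moves only by the shell command python3 -m jog 'ROWS' [FORCE]. ROWS is JSON, a list of rows, each an object with "grip": the closure in counts, from 0 (fully open) to 255 (shut); "travel": the shift along the world's x, y, z in cm, a list of three; "twist": the turn about the world's z in degrees. A call has 1 to 8 rows; each row shifts and turns the commanded pose from where the row before left it; what a row does not reach is not made up. A row lasts 1/10 s, in which the tool goes at most 50 mm and 8.59 degrees, less where a joint would pass 70% of its speed; a pose out of reach is approached as far as the arm can. A call is refused whole if a number of a shift passes 5 or a number of a turn 8.59, either way. A call with a gripper value outside its range is refused whole. The fingers move at their own pace and stop on an object; FORCE is the grip in N (left out, the last holds). Time passes only in rows, so rows that do not move let the fingers close. It gives the time, the measured TCP pose, the force and the opening at its end, in the units of the state.
- get_obs(): the state, without advancing time (a new reading comes with each control period).
- camera(name): name is "scene" or "top" or "wrist"; returns the picture (384x512x3 uint8, red, green, blue); there is no depth.
- get_calibration(name): a dict with "fx", "fy", "cx", "cy" (pixels), "R" (3x3) and "t" (3): a world point X has camera coordinates R X + t; the wrist camera has in their place "T_tool_cam" (4x4, takes a point from camera to tool coordinates, whose origin is the TCP and whose axes are the flange's). Camera axes: x right, y down, z forward; pixel columns grow to the right and rows downward; lengths in m; the calibration is good to about 2 mm. The wrist camera is an equidistant fisheye: a pixel r from the principal point sees the ray r / f radians off the axis. A picture is of the moment at which its call begins: read the wrist's pose just before it. get_calibration takes no time and is no camera call.
- hand_in(): hands the job in, once; it reports no verdict.
Trained networks look in the newest picture that a camera, given by its name, has taken for a name from the list of things; names that differ only in an ending like _2 or _b are one class to them, and where a whole thing is asked for, a point or a joint stands for the part that bears it (a point fixed in the world has none). Each returns a list of dicts, best first, with "p" (0 to 1); they miss things now and then, are a little off and sometimes report something else, mostly with a low value. They report only what shows in the picture. A call takes as long as a camera call.
- search_frame(target, camera): "at" ([x, y, z] in m, in world coordinates, good to about 4 mm: the middle of the surface that is visible of it).
The state is a dict: "time": time; "q": joint angles; "joint_velocities": joint speeds; "joint_torque": joint torques, N m; "position": TCP position; "tool_rot": TCP orientation; "ft_force": force on the tool from outside, world axes, zero at the start; "moment": the same for the moment, N m; "grip_width": finger opening in m.
Only numpy, scipy, OpenCV 4.12 (cv2) and the standard library are available. Lean on these libraries where they do the work, as an engineer would, in place of code of your own. Each camera call takes 0.05 s, during which the arm holds its last target. There are 200 camera calls.

TASK

Wind the crank of the glass shelf's steady leg down until its foot stands firmly on the cork coaster and has taken up the shelf, which you feel as the crank pulling clearly heavier than it ran, but stop well before it pulls twice as hard, or the leg pries up and strains the glass. Then let go of the crank and gently set the cloisonne egg upright on the bare stretch of glass between the crank and the maple drawer, leaving the two thimbles and the little stool alone.

Things in the scene. Friction and masses are not known exactly. Their poses are not given: they have to be found in the camera images.
- crank_centre (a point): Point on the upright axis of the crank, 255 mm over the desk, at mid-height of the wooden grip. The leg is a small top-wind jack bolted through the free end of the shelf: round gear head on the glass, flat steel crank arm on top (upper face 230 mm over the desk, hub nut up to 235 mm), tube below the glass. y: along the shelf, away from its column; x: across it.
- handle: The crank's upright wooden grip, a cylinder 23 mm in diameter and 46 mm tall, free to spin on its pin, on the end of the crank arm 55 mm from the crank axis; it starts at any angle. Origin: centre of its underside, 231 mm over the desk; z up.
- crank (a joint): Crank angle, growing clockwise seen from above, which lowers the foot 12 mm per turn. Friction takes a steady 6 N at the grip (you read less once stopped: compare readings taken alike). Once the foot bears, the reading rises above its free-running value, about 7 N per further radian. Right is a rise of 2 to 5.5 N, best 3.5 (foot bears 50 to 170 N); 7.5 N strains the glass. It stays where let go.
- foot: The leg's round foot, 66 mm across with a rubber sole, on a 25 mm steel ram below the shelf. Origin: centre of the sole's underside. It starts 20 to 32 mm over the desk. Under it lies a fixed cork coaster, 100 mm square, whose top is somewhere from 4 to 14 mm over the desk and is not measured: their meeting is felt at the crank.
- shelf: The smoked glass shelf, 160 x 470 x 15 mm, clamped to a column at one end, the leg at the other; near the column it carries a fixed maple case (115 mm along the shelf, 50 mm tall) with a drawer and round brass pull. Rigid but for some 0.008 mm of bending per newton at the leg. Origin: in the glass, 164 mm over the desk, 380 mm from the crank axis; y along it towards the leg, z up.
- glass_spot (a point): Middle of the bare stretch of glass, on its top face 170 mm over the desk, 150 mm along the shelf from the crank axis towards the column and midway across. y along the shelf towards the leg, x across it. The maple case begins 98 mm from it towards the column, the thimbles stand about 75 mm from it.
- egg: Turquoise cloisonne egg, 48 mm in diameter at its widest (41 to 49 mm over its base) and 82 mm tall, fixed on a round brass foot 40 mm across, about 0.4 kg; it stands on the desk. Origin: centre of the foot's underside, z up along the egg.
- milk_thimble: Milk glass thimble, 21 mm across the rim and 26 mm tall, standing mouth down on the shelf beside the maple case. Origin: centre of its rim underneath, z up. Leave alone.
- copper_thimble: Copper thimble with a dented side, same size, standing mouth down on the shelf beside the maple case. Origin: centre of its rim underneath, z up. Leave alone.
- spool_stool: Boxwood spool holder like a tiny three-legged stool, seat 52 mm across and 43 mm high, with a thin pin to 77 mm, standing on the desk. Origin: centre underneath, z up. Leave alone.

How it is judged:
By the outcome, as a careful person would: the job done as asked, in the order asked, and still so for the second after the job is handed in, with the robot touching nothing.
It also fails if it takes over 72 s, if anything falls off the work surface, if the arm or the gripper's body presses on something with over 40 N, if the wrist force passes 120 N, or if a joint passes its speed limit or range.

## Working session

There is one attempt and no reset: what is moved stays moved. The work goes in short steps, Python scripts to look and compute and a shell command to move; the robot and the scene stay as the last step left them, time stands still between calls to the robot, and variables do not carry over. Pictures are saved under pics/ and viewed, about 8 in all and at most 12, crops included, and the job is handed in when it is done.

```bash
mkdir -p pics; ls
python3 - <<'E'
from rig import *
import cv2,numpy as np
o=get_obs();print({k:np.round(v,3).tolist() for k,v in o.items()})
for c in("scene","top"):
    cv2.imwrite(f"pics/{c}0.png",camera(c)[:,:,::-1])
    for n in("handle","crank_centre","egg","shelf","milk_thimble","copper_thimble","spool_stool","foot","crank"):
        try:
            for d in search_frame(n,c)[:2]: print(c,n,np.round(d["at"],4),round(d["p"],2))
        except Exception as e: print(c,n,e)
a=cv2.imread("pics/scene0.png");b=cv2.imread("pics/top0.png")
cv2.imwrite("pics/both0.png",cv2.resize(np.vstack([a,b]),(512,768))[:, :]) 
print(get_calibration("scene"),get_calibration("top"))
E
```

```text
pics
{'time': 0.0, 'q': [1.112, 0.528, 1.434, -0.0, 1.181, -0.179], 'joint_velocities': [-0.0, 0.001, 0.001, -0.0, 0.001, 0.0], 'joint_torque': [-0.001, -44.005, -17.659, 0.063, 0.058, -0.0], 'position': [0.172, 0.6, 0.244], 'tool_rot': [0.139, 0.99, -0.001, -0.0], 'ft_force': [0.223, -0.013, 0.123], 'moment': [0.018, -0.021, 0.023], 'grip_width': 0.087}
scene handle [ 0.5774 -0.0296  0.2566] 0.55
scene crank_centre [ 0.6202 -0.2143  0.1688] 0.83
scene egg [0.4832 0.3266 0.0454] 0.68
scene shelf [ 0.6256 -0.2141  0.1692] 0.84
scene milk_thimble [ 0.6063 -0.1923  0.1925] 0.51
scene copper_thimble [ 0.6606 -0.1828  0.1829] 0.46
scene spool_stool [0.6166 0.3604 0.0454] 0.68
scene foot [0.5886 0.0258 0.0393] 0.65
scene crank [ 0.574  -0.0194  0.2349] 0.96
top handle [ 0.5671 -0.0283  0.2735] 0.54
top crank_centre [ 0.5855 -0.1352  0.1684] 0.98
top egg [ 0.59   -0.1371  0.168 ] 0.58
top egg [0.4692 0.3332 0.066 ] 0.57
top shelf [ 0.5878 -0.1364  0.1662] 0.58
top shelf [0.6013 0.3694 0.0436] 0.25
top milk_thimble [ 0.5971 -0.1909  0.1874] 0.58
top milk_thimble [ 0.5636 -0.0305  0.2748] 0.58
top copper_thimble [ 0.6531 -0.1771  0.192 ] 0.61
top spool_stool [0.6023 0.3699 0.0434] 0.81
top crank [ 0.5693 -0.0029  0.2313] 0.51
{'fx': 369.6968746504389, 'fy': 369.6968746504389, 'cx': 259.87554759948017, 'cy': 194.23549164884813, 'R': array([[ 0.64740623,  0.7621245 ,  0.00560526],
       [ 0.49437569, -0.41434001, -0.76414333],
       [-0.58004988,  0.49748225, -0.64502213]]), 't': array([-0.39133528, -0.13296045,  1.25820276])} {'fx': 400.12296055097636, 'fy': 400.12296055097636, 'cx': 253.02947247994697, 'cy': 193.40859389509453, 'R': array([[-0.0046118 , -0.99995917,  0.00777103],
       [-0.98566188,  0.00323482, -0.16870149],
       [ 0.16866946, -0.00843762, -0.98563655]]), 't': array([0.01864229, 0.58176639, 1.12590788])}
```

View pics/scene0.png

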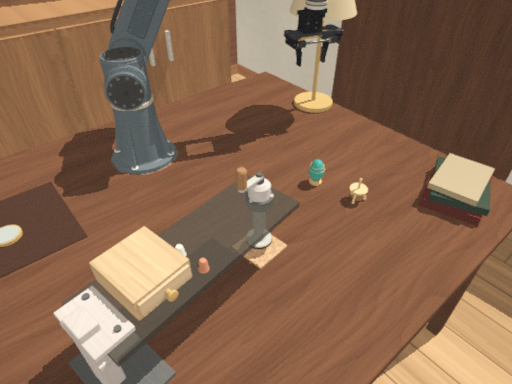

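View pics/top0.png

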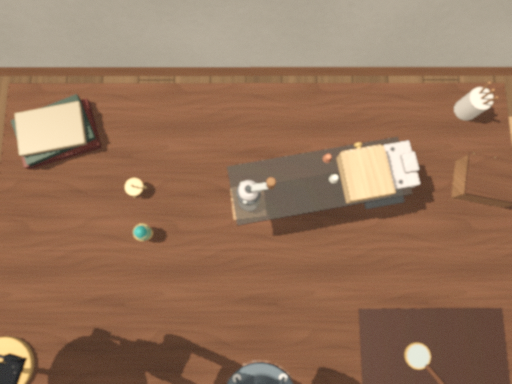

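The top view shows the crank hub at about (248,188), the grip at (270,182), the egg at (142,232) and the stool at (134,187). The thimbles are at (327,158) and (333,179). I'll zoom in on the shelf to measure the crank axis and shelf direction.

```bash
cat > h.py <<'E'
from rig import *
import numpy as np,cv2
def back(c,u,v,z):
    k=get_calibration(c);R,t=np.array(k["R"]),np.array(k["t"])
    d=R.T@np.array([(u-k["cx"])/k["fx"],(v-k["cy"])/k["fy"],1]);o=-R.T@t
    return o+d*(z-o[2])/d[2]
def proj(c,X):
    k=get_calibration(c);p=np.array(k["R"])@X+np.array(k["t"])
    return k["fx"]*p[0]/p[2]+k["cx"],k["fy"]*p[1]/p[2]+k["cy"]
E
python3 - <<'E'
from h import *
a=cv2.imread("pics/top0.png")[130:230,220:420]
b=cv2.imread("pics/scene0.png")[155:285,170:320]
cv2.imwrite("pics/c1.png",np.vstack([cv2.resize(a,(800,400),interpolation=cv2.INTER_CUBIC)]))
cv2.imwrite("pics/c2.png",cv2.resize(b,(690,598),interpolation=cv2.INTER_CUBIC))
E
```

```text
(no output)
```

View pics/c1.png

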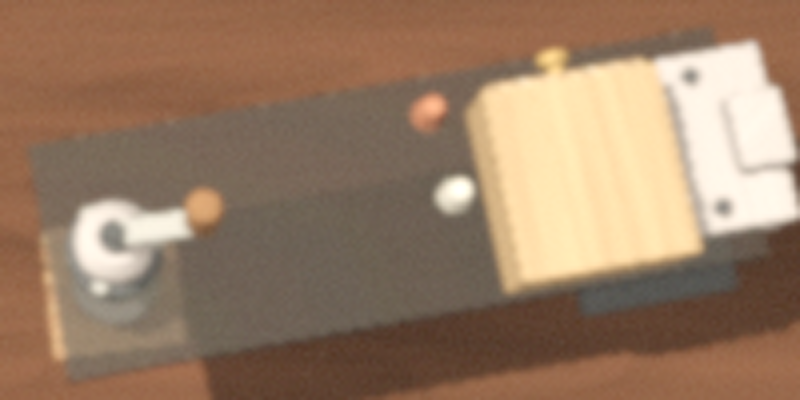

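View pics/c2.png

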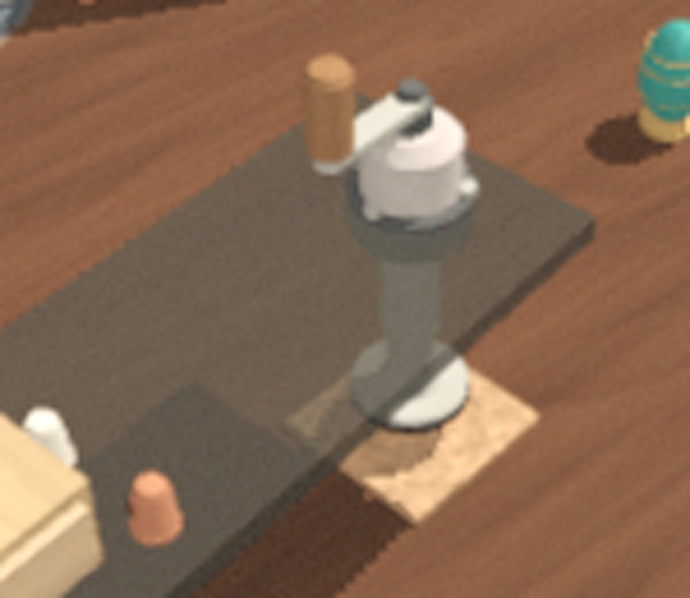

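The crops give the hub nut at top (248.8,188.3) and scene (259.6,174.6), the grip top at top (271,182.5) and scene (242,169.8), and the shelf corners at top (227.8,166.8), (237,225) and (397.5,138).

Run:
```python
from h import *
for n,c,u,v,z in [("hub","top",248.75,188.25,.235),("hub","scene",259.6,174.6,.235),("grip","top",271,182.5,.277),("grip","scene",241.9,170.2,.277),
 ("cA","top",227.75,166.75,.1715),("cB","top",237,225,.1715),("cC","top",397.5,138,.1715),("cD","top",412.5,193.75,.1715),
 ("milk","top",333.5,178.5,.197),("milk","scene",179.6,244.5,.197),("cop","top",327.5,157.5,.197),("cop","scene",203,258.5,.197),("egg","top",142,232,.075),("egg","scene",318,162,.08),
 ("caseA","top",337,156.5,.22),("caseB","top",347,203,.22)]:
    print(n,c,np.round(back(c,u,v,z),4))
```

```text
hub top [0.563  0.0285 0.235 ]
hub scene [0.5699 0.0269 0.235 ]
grip top [ 0.569  -0.0245  0.277 ]
grip scene [ 0.5786 -0.0267  0.277 ]
cA top [0.633  0.0842 0.1715]
cB top [0.478  0.0593 0.1715]
cC top [ 0.7114 -0.3733  0.1715]
cD top [ 0.5586 -0.4029  0.1715]
milk top [ 0.595  -0.1905  0.197 ]
milk scene [ 0.6002 -0.1935  0.197 ]
cop top [ 0.6509 -0.177   0.197 ]
cop scene [ 0.6561 -0.1789  0.197 ]
egg top [0.4681 0.3301 0.075 ]
egg scene [0.4782 0.3325 0.08  ]
caseA top [ 0.6474 -0.1967  0.22  ]
caseB top [ 0.5275 -0.2169  0.22  ]
```

```bash
python3 -m jog '[{"grip":0,"travel":[2.5,-3.5,1.6],"twist":-8.1},{"grip":0,"travel":[2.5,-3.9,1.6],"twist":-8.1},{"grip":0,"travel":[2.5,-3.9,1.6],"twist":-8.1},{"grip":0,"travel":[2.5,-3.9,1.6],"twist":-8.1},{"grip":0,"travel":[2.5,-3.9,1.6],"twist":-8.1},{"grip":0,"travel":[2.5,-3.9,1.5],"twist":-8.1},{"grip":0,"travel":[2.5,-3.9,1.5],"twist":-8.1},{"grip":0,"travel":[2.5,-3.9,1.5],"twist":-8.1}]'
python3 -m jog '[{"grip":0,"travel":[2.5,-3.9,0],"twist":0},{"grip":0,"travel":[2.5,-3.9,0],"twist":0},{"grip":0,"travel":[2.5,-3.9,0],"twist":0},{"grip":0,"travel":[2.5,-3.9,0],"twist":0},{"grip":0,"travel":[2.5,-3.9,0],"twist":0},{"grip":0,"travel":[2.5,-3.9,0],"twist":0},{"grip":0,"travel":[2.5,-3.9,0],"twist":0},{"grip":0,"travel":[2.5,-3.5,0],"twist":0}]'
python3 -m jog '[{"grip":0,"travel":[0,0,0],"twist":0},{"grip":0,"travel":[0,0,0],"twist":0}]'
python3 - <<'E'
from h import *
o=get_obs();print({k:np.round(o[k],4).tolist() for k in("time","q","position","tool_rot","ft_force")})
cv2.imwrite("pics/w1.png",camera("wrist")[:,:,::-1])
for n in("handle","crank","milk_thimble","copper_thimble"):
    for d in search_frame(n,"wrist")[:2]: print(n,np.round(d["at"],4),round(d["p"],2))
print(get_calibration("wrist"))
E
```

```text
time: 1.8
position: [0.3732, 0.291, 0.3704]
tool_rot: [0.65, 0.76, 0.0, 0.0]
ft_force: [1.2, 0.6, -0.1]
grip_width: 0.0869
time: 2.6
position: [0.5733, -0.0174, 0.3697]
tool_rot: [0.649, 0.761, 0.0, 0.0]
ft_force: [0.7, -0.4, 1.2]
grip_width: 0.0869
time: 2.8
position: [0.5726, -0.0161, 0.369]
tool_rot: [0.649, 0.761, -0.0, -0.001]
ft_force: [-0.3, -0.0, -0.3]
grip_width: 0.0868
{'time': 2.8, 'q': [-0.2234, 0.3372, 1.3979, 0.0005, 1.4079, -0.3815], 'position': [0.5726, -0.0161, 0.369], 'tool_rot': [0.6491, 0.7607, -0.0001, -0.0007], 'ft_force': [-0.2995, -0.0068, -0.3422]}
handle [ 0.5764 -0.0211  0.2758] 0.58
crank [ 0.5698 -0.0094  0.2327] 0.85
{'fx': 297.3186396354542, 'fy': 297.3186396354542, 'cx': 257.2168563783765, 'cy': 190.01535222785506, 'T_tool_cam': array([[-7.48571431e-05, -9.66209651e-01, -2.57757452e-01,
         7.00235771e-02],
       [ 9.99999956e-01, -1.46170527e-04,  2.57506556e-04,
         9.46366284e-04],
       [-2.86481862e-04, -2.57757422e-01,  9.66209620e-01,
        -1.40463904e-01],
       [ 0.00000000e+00,  0.00000000e+00,  0.00000000e+00,
         1.00000000e+00]])}
```

View pics/w1.png

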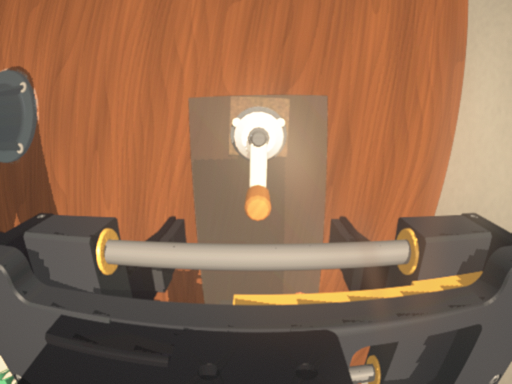

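Wrist view: grip top at about (258,207), hub nut at (258,136), and shelf edges running nearly vertical in the image at columns 190 and 328.

```bash
cat >> h.py <<'E'
from scipy.spatial.transform import Rotation as Ro
def wback(u,v,z,o):
    k=get_calibration("wrist");T=np.array(k["T_tool_cam"])
    x,y=u-k["cx"],v-k["cy"];r=np.hypot(x,y)+1e-9;th=r/k["fx"]
    d=np.array([np.sin(th)*x/r,np.sin(th)*y/r,np.cos(th)])
    R=Ro.from_quat(o["tool_rot"]).as_matrix()
    c=R@T[:3,3]+np.array(o["position"]);d=R@T[:3,:3]@d
    return c+d*(z-c[2])/d[2]
E
python3 - <<'E'
from h import *
o=get_obs()
for n,u,v,z in [("grip",258,208,.277),("nut",258.5,136,.235),("A",190,97,.1715),("B",327,97,.1715),("L",204,303,.1715),("L2",192,190,.1715),("R2",326,210,.1715),("cork",231,97,.01),("cork",289,97,.01)]:
    print(n,np.round(wback(u,v,z,o),4))
E
python3 - <<'E'
import cv2
a=cv2.imread("pics/w1.png")[80:240,180:340]
cv2.imwrite("pics/w1c.png",cv2.resize(a,(600,600),interpolation=cv2.INTER_CUBIC))
E
```

```text
grip [ 0.5747 -0.0212  0.277 ]
nut [0.5662 0.034  0.235 ]
A [0.4827 0.0622 0.1715]
B [0.6371 0.0875 0.1715]
L [ 0.5288 -0.2081  0.1715]
L2 [ 0.499  -0.0464  0.1715]
R2 [ 0.6634 -0.0453  0.1715]
cork [0.5144 0.0745 0.01  ]
cork [0.6095 0.0902 0.01  ]
```

View pics/w1c.png

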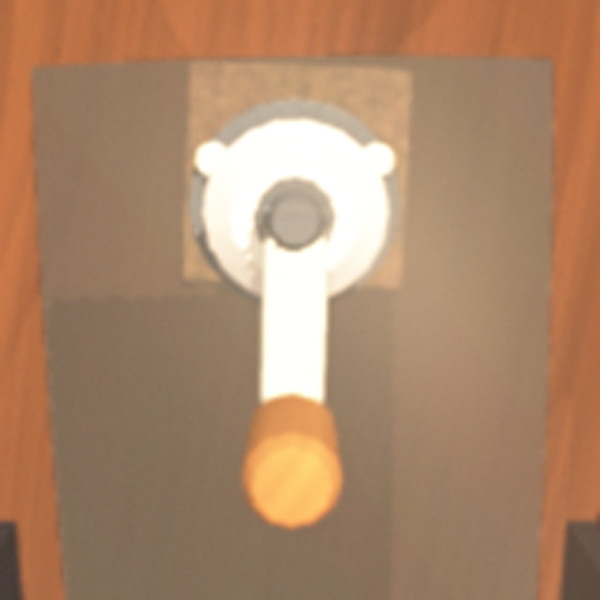

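```bash
python3 -m jog '[{"grip":0,"travel":[0.2,-0.6,-2.5],"twist":0},{"grip":0,"travel":[0,0,-3.5],"twist":0},{"grip":0,"travel":[0,0,-3],"twist":0},{"grip":0,"travel":[0,0,-1.7],"twist":0},{"grip":0,"travel":[0,0,0],"twist":0}]'
python3 -m jog '[{"grip":255,"travel":[0,0,0],"twist":0},{"grip":255,"travel":[0,0,0],"twist":0},{"grip":255,"travel":[0,0,0],"twist":0},{"grip":255,"travel":[0,0,0],"twist":0},{"grip":255,"travel":[0,0,0],"twist":0},{"grip":255,"travel":[0,0,0],"twist":0}]' 30
```

```text
time: 3.55
position: [0.5724, -0.0199, 0.2601]
tool_rot: [0.648, 0.762, -0.001, -0.003]
ft_force: [-0.1, 0.0, 0.2]
grip_width: 0.0869
time: 4.15
position: [0.5746, -0.0214, 0.2629]
tool_rot: [0.648, 0.761, 0.0, 0.0]
ft_force: [-0.1, 0.1, 0.2]
grip_width: 0.0466
```

```bash
python3 -m jog '[{"grip":255,"travel":[0,0,0],"twist":0},{"grip":255,"travel":[0,0,0],"twist":0},{"grip":255,"travel":[0,0,0],"twist":0},{"grip":255,"travel":[0,0,0],"twist":0},{"grip":255,"travel":[0,0,0],"twist":0}]' 30
python3 - <<'E'
import numpy as np
for a in range(0,360,10):
    f=lambda b:5.5*np.array([np.cos(np.radians(b)),np.sin(np.radians(b))])
    b=-81-a; d=f(b-10)-f(b); print(a,"->",a+10,np.round(d,2),"tan end",np.round([np.sin(np.radians(b-10)),-np.cos(np.radians(b-10))],2))
E
```

```text
time: 4.65
position: [0.5736, -0.0214, 0.2624]
tool_rot: [0.648, 0.761, -0.001, -0.001]
ft_force: [-3.3, 0.1, 1.2]
grip_width: 0.0221
0 -> 10 [-0.96 -0.07] tan end [-1.    0.02]
10 -> 20 [-0.95  0.1 ] tan end [-0.98  0.19]
20 -> 30 [-0.92  0.26] tan end [-0.93  0.36]
30 -> 40 [-0.86  0.42] tan end [-0.86  0.52]
40 -> 50 [-0.78  0.56] tan end [-0.75  0.66]
50 -> 60 [-0.67  0.69] tan end [-0.63  0.78]
60 -> 70 [-0.54  0.79] tan end [-0.48  0.87]
70 -> 80 [-0.39  0.88] tan end [-0.33  0.95]
80 -> 90 [-0.23  0.93] tan end [-0.16  0.99]
90 -> 100 [-0.07  0.96] tan end [0.02 1.  ]
100 -> 110 [0.1  0.95] tan end [0.19 0.98]
110 -> 120 [0.26 0.92] tan end [0.36 0.93]
120 -> 130 [0.42 0.86] tan end [0.52 0.86]
130 -> 140 [0.56 0.78] tan end [0.66 0.75]
140 -> 150 [0.69 0.67] tan end [0.78 0.63]
150 -> 160 [0.79 0.54] tan end [0.87 0.48]
160 -> 170 [0.88 0.39] tan end [0.95 0.33]
170 -> 180 [0.93 0.23] tan end [0.99 0.16]
180 -> 190 [0.96 0.07] tan end [ 1.   -0.02]
190 -> 200 [ 0.95 -0.1 ] tan end [ 0.98 -0.19]
200 -> 210 [ 0.92 -0.26] tan end [ 0.93 -0.36]
210 -> 220 [ 0.86 -0.42] tan end [ 0.86 -0.52]
220 -> 230 [ 0.78 -0.56] tan end [ 0.75 -0.66]
230 -> 240 [ 0.67 -0.69] tan end [ 0.63 -0.78]
240 -> 250 [ 0.54 -0.79] tan end [ 0.48 -0.87]
250 -> 260 [ 0.39 -0.88] tan end [ 0.33 -0.95]
260 -> 270 [ 0.23 -0.93] tan end [ 0.16 -0.99]
270 -> 280 [ 0.07 -0.96] tan end [-0.02 -1.  ]
280 -> 290 [-0.1  -0.95] tan end [-0.19 -0.98]
290 -> 300 [-0.26 -0.92] tan end [-0.36 -0.93]
300 -> 310 [-0.42 -0.86] tan end [-0.52 -0.86]
310 -> 320 [-0.56 -0.78] tan end [-0.66 -0.75]
320 -> 330 [-0.69 -0.67] tan end [-0.78 -0.63]
330 -> 340 [-0.79 -0.54] tan end [-0.87 -0.48]
340 -> 350 [-0.88 -0.39] tan end [-0.95 -0.33]
350 -> 360 [-0.93 -0.23] tan end [-0.99 -0.16]
```

```bash
python3 -m jog '[{"grip":255,"travel":[-0.96,-0.07,0],"twist":0},{"grip":255,"travel":[-0.95,0.10,0],"twist":0},{"grip":255,"travel":[-0.92,0.26,0],"twist":0},{"grip":255,"travel":[-0.86,0.42,0],"twist":0}]'
python3 -m jog '[{"grip":255,"travel":[-0.78,0.56,0],"twist":0},{"grip":255,"travel":[-0.67,0.69,0],"twist":0},{"grip":255,"travel":[-0.54,0.79,0],"twist":0},{"grip":255,"travel":[-0.39,0.88,0],"twist":0}]'
```

```text
time: 5.05
position: [0.5403, -0.0158, 0.2626]
tool_rot: [0.648, 0.761, 0.001, 0.004]
ft_force: [6.2, -4.4, -5.8]
grip_width: 0.0219
time: 5.45
position: [0.5145, 0.0127, 0.2625]
tool_rot: [0.648, 0.761, -0.001, 0.003]
ft_force: [0.8, -6.1, -2.8]
grip_width: 0.022
```

```bash
python3 -m jog '[{"grip":255,"travel":[-0.23,0.93,0],"twist":0},{"grip":255,"travel":[-0.07,0.96,0],"twist":0},{"grip":255,"travel":[0.10,0.95,0],"twist":0},{"grip":255,"travel":[0.26,0.92,0],"twist":0}]'
python3 -m jog '[{"grip":255,"travel":[0.42,0.86,0],"twist":0},{"grip":255,"travel":[0.56,0.78,0],"twist":0},{"grip":255,"travel":[0.69,0.67,0],"twist":0},{"grip":255,"travel":[0.79,0.54,0],"twist":0}]'
python3 -m jog '[{"grip":255,"travel":[0.88,0.39,0],"twist":0},{"grip":255,"travel":[0.93,0.23,0],"twist":0},{"grip":255,"travel":[0.96,0.07,0],"twist":0},{"grip":255,"travel":[0.95,-0.10,0],"twist":0}]'
```

```text
time: 5.85
position: [0.5136, 0.0509, 0.2624]
tool_rot: [0.648, 0.762, -0.002, 0.001]
ft_force: [-1.9, -6.7, -0.0]
grip_width: 0.0222
time: 6.25
position: [0.5369, 0.0801, 0.2623]
tool_rot: [0.648, 0.762, -0.003, -0.001]
ft_force: [-4.6, -4.5, 3.3]
grip_width: 0.022
time: 6.65
position: [0.5734, 0.0875, 0.2623]
tool_rot: [0.648, 0.761, -0.002, -0.003]
ft_force: [-7.0, -0.7, 4.5]
grip_width: 0.0216
```

```bash
cat > ok.py <<'E'
import sys;from rig import get_obs;import numpy as np
f=np.hypot(*get_obs()["ft_force"][:2]);print("Fxy",f);sys.exit(f>8.0)
E
python3 -m jog '[{"grip":255,"travel":[0.92,-0.26,0],"twist":0},{"grip":255,"travel":[0.86,-0.42,0],"twist":0},{"grip":255,"travel":[0.78,-0.56,0],"twist":0},{"grip":255,"travel":[0.67,-0.69,0],"twist":0}]' && python3 ok.py &&
python3 -m jog '[{"grip":255,"travel":[0.54,-0.79,0],"twist":0},{"grip":255,"travel":[0.39,-0.88,0],"twist":0},{"grip":255,"travel":[0.23,-0.93,0],"twist":0},{"grip":255,"travel":[0.07,-0.96,0],"twist":0}]' && python3 ok.py
```

```text
time: 7.05
position: [0.6066, 0.0698, 0.2624]
tool_rot: [0.648, 0.761, 0.0, -0.003]
ft_force: [-4.9, 5.2, 4.0]
grip_width: 0.0221
Fxy 7.179687806305462False
```

```bash
sed -i 's/sys.exit(f>8.0)/sys.exit(int(f>8.0))/' ok.py
python3 -m jog '[{"grip":255,"travel":[0.54,-0.79,0],"twist":0},{"grip":255,"travel":[0.39,-0.88,0],"twist":0},{"grip":255,"travel":[0.23,-0.93,0],"twist":0},{"grip":255,"travel":[0.07,-0.96,0],"twist":0}]' && python3 ok.py &&
python3 -m jog '[{"grip":255,"travel":[-0.10,-0.95,0],"twist":0},{"grip":255,"travel":[-0.26,-0.92,0],"twist":0},{"grip":255,"travel":[-0.42,-0.86,0],"twist":0},{"grip":255,"travel":[-0.56,-0.78,0],"twist":0}]' && python3 ok.py
```

```text
time: 7.45
position: [0.6206, 0.0348, 0.2625]
tool_rot: [0.648, 0.761, 0.002, -0.002]
ft_force: [-1.1, 7.0, 1.1]
grip_width: 0.0216
Fxy 7.063405905829707
time: 7.85
position: [0.6089, -0.0009, 0.2626]
tool_rot: [0.648, 0.761, 0.003, 0.0]
ft_force: [3.1, 5.8, -0.6]
grip_width: 0.0219
Fxy 6.626489143849491
```

```bash
python3 -m jog '[{"grip":255,"travel":[-0.69,-0.67,0],"twist":0},{"grip":255,"travel":[-0.79,-0.54,0],"twist":0},{"grip":255,"travel":[-0.88,-0.39,0],"twist":0},{"grip":255,"travel":[-0.93,-0.23,0],"twist":0}]' && python3 ok.py &&
python3 -m jog '[{"grip":255,"travel":[-0.96,-0.07,0],"twist":0},{"grip":255,"travel":[-0.95,0.10,0],"twist":0},{"grip":255,"travel":[-0.92,0.26,0],"twist":0},{"grip":255,"travel":[-0.86,0.42,0],"twist":0}]' && python3 ok.py
```

```text
time: 8.25
position: [0.5772, -0.0208, 0.2627]
tool_rot: [0.649, 0.761, 0.003, 0.003]
ft_force: [5.4, 2.5, -4.9]
grip_width: 0.0218
Fxy 5.973168515778477
time: 8.65
position: [0.5403, -0.0158, 0.2626]
tool_rot: [0.648, 0.761, 0.001, 0.004]
ft_force: [6.1, -3.5, -5.9]
grip_width: 0.0221
Fxy 7.013984957620619
```

```bash
python3 ok.py && 
python3 -m jog '[{"grip":255,"travel":[-0.78,0.56,0],"twist":0},{"grip":255,"travel":[-0.67,0.69,0],"twist":0},{"grip":255,"travel":[-0.54,0.79,0],"twist":0},{"grip":255,"travel":[-0.39,0.88,0],"twist":0}]' && python3 ok.py
```

```text
Fxy 7.013984957620619
time: 9.05
position: [0.5145, 0.0127, 0.2625]
tool_rot: [0.648, 0.761, -0.001, 0.003]
ft_force: [2.1, -7.1, -3.2]
grip_width: 0.0221
Fxy 7.442821517559722
```

```bash
python3 -m jog '[{"grip":255,"travel":[-0.23,0.93,0],"twist":0},{"grip":255,"travel":[-0.07,0.96,0],"twist":0}]'
```

```text
time: 9.25
position: [0.5106, 0.0319, 0.2625]
tool_rot: [0.648, 0.762, -0.002, 0.002]
ft_force: [-0.3, -6.9, -0.6]
grip_width: 0.0221
```

```bash
python3 -m jog '[{"grip":255,"travel":[0.10,0.95,0],"twist":0},{"grip":255,"travel":[0.26,0.92,0],"twist":0},{"grip":255,"travel":[0.42,0.86,0],"twist":0},{"grip":255,"travel":[0.56,0.78,0],"twist":0}]' && sed -i 's/8.0/7.5/' ok.py && python3 ok.py && python3 -m jog '[{"grip":255,"travel":[0.69,0.67,0],"twist":0},{"grip":255,"travel":[0.79,0.54,0],"twist":0},{"grip":255,"travel":[0.88,0.39,0],"twist":0}]' && python3 ok.py
```

```text
time: 9.65
position: [0.5228, 0.0676, 0.2623]
tool_rot: [0.648, 0.762, -0.003, 0.0]
ft_force: [-2.7, -6.9, 2.3]
grip_width: 0.0218
Fxy 7.461218201135429
time: 9.95
position: [0.5454, 0.0843, 0.2623]
tool_rot: [0.648, 0.762, -0.003, -0.001]
ft_force: [-5.8, -4.0, 3.4]
grip_width: 0.0218
Fxy 7.04539243835258
```

```bash
python3 -m jog '[{"grip":255,"travel":[0.93,0.23,0],"twist":0},{"grip":255,"travel":[0.96,0.07,0],"twist":0},{"grip":255,"travel":[0.95,-0.10,0],"twist":0}]' && python3 ok.py && python3 -m jog '[{"grip":255,"travel":[0.92,-0.26,0],"twist":0},{"grip":255,"travel":[0.86,-0.42,0],"twist":0},{"grip":255,"travel":[0.78,-0.56,0],"twist":0}]' && python3 ok.py && python3 -m jog '[{"grip":255,"travel":[0.67,-0.69,0],"twist":0},{"grip":255,"travel":[0.54,-0.79,0],"twist":0},{"grip":255,"travel":[0.39,-0.88,0],"twist":0}]' && python3 ok.py
```

```text
time: 10.25
position: [0.5734, 0.0875, 0.2623]
tool_rot: [0.648, 0.761, -0.002, -0.003]
ft_force: [-7.1, 0.1, 3.9]
grip_width: 0.0217
Fxy 7.068952860833875
time: 10.55
position: [0.5995, 0.0764, 0.2623]
tool_rot: [0.648, 0.761, -0.0, -0.003]
ft_force: [-5.5, 3.5, 3.9]
grip_width: 0.022
Fxy 6.539830791058557
time: 10.85
position: [0.6166, 0.0535, 0.2624]
tool_rot: [0.648, 0.761, 0.001, -0.003]
ft_force: [-2.9, 6.2, 1.6]
grip_width: 0.0222
Fxy 6.796886278670983
```

Now at 620°, and still running free at about 6.8 N.

```bash
python3 -m jog '[{"grip":255,"travel":[0.23,-0.93,0],"twist":0},{"grip":255,"travel":[0.07,-0.96,0],"twist":0},{"grip":255,"travel":[-0.10,-0.95,0],"twist":0}]' && python3 ok.py && python3 -m jog '[{"grip":255,"travel":[-0.26,-0.92,0],"twist":0},{"grip":255,"travel":[-0.42,-0.86,0],"twist":0},{"grip":255,"travel":[-0.56,-0.78,0],"twist":0}]' && python3 ok.py && python3 -m jog '[{"grip":255,"travel":[-0.69,-0.67,0],"twist":0},{"grip":255,"travel":[-0.79,-0.54,0],"twist":0},{"grip":255,"travel":[-0.88,-0.39,0],"twist":0}]' && python3 ok.py
```

```text
time: 11.15
position: [0.62, 0.0252, 0.2625]
tool_rot: [0.648, 0.761, 0.003, -0.001]
ft_force: [0.2, 6.2, 1.2]
grip_width: 0.0218
Fxy 6.202374031010077
time: 11.45
position: [0.6089, -0.0009, 0.2626]
tool_rot: [0.648, 0.761, 0.003, 0.0]
ft_force: [4.2, 6.2, -1.5]
grip_width: 0.0221
Fxy 7.496226927683143
time: 11.75
position: [0.5869, -0.0178, 0.2629]
tool_rot: [0.649, 0.761, 0.004, 0.003]
ft_force: [6.8, 3.7, -3.6]
grip_width: 0.0219
Fxy 7.710711643211277
```

```bash
python3 -m jog '[{"grip":255,"travel":[-0.93,-0.23,0],"twist":0},{"grip":255,"travel":[-0.96,-0.07,0],"twist":0}]'
```

```text
time: 11.95
position: [0.5696, -0.022, 0.2633]
tool_rot: [0.649, 0.761, 0.004, 0.005]
ft_force: [10.0, 1.2, -4.4]
grip_width: 0.0221
```

```bash
python3 -m jog '[{"grip":255,"travel":[0,0,0],"twist":0},{"grip":255,"travel":[0,0,0],"twist":0},{"grip":255,"travel":[0,0,0],"twist":0}]'; python3 -c "
from h import *
o=get_obs();p=o['position'];print(p,o['ft_force'],np.degrees(np.arctan2(p[1]-.0327,p[0]-.567)))"
```

```text
time: 12.25
position: [0.5682, -0.0221, 0.2632]
tool_rot: [0.649, 0.761, 0.003, 0.003]
ft_force: [5.4, 0.8, -2.3]
grip_width: 0.022
[ 0.56819201 -0.0221421   0.26321708] [ 5.3836151   0.79102113 -2.27739869] -88.75485572185704
```

```bash
python3 -m jog '[{"grip":0,"travel":[0,0,0],"twist":0},{"grip":0,"travel":[0,0,0],"twist":0},{"grip":0,"travel":[0,0,0],"twist":0},{"grip":0,"travel":[0,0,0],"twist":0},{"grip":0,"travel":[0,0,0],"twist":0},{"grip":0,"travel":[0,0,0],"twist":0}]'; python3 -m jog '[{"grip":0,"travel":[0,0,1.5],"twist":0},{"grip":0,"travel":[0,0,3],"twist":0},{"grip":0,"travel":[0,0,3.5],"twist":0},{"grip":0,"travel":[0,0,3],"twist":0},{"grip":0,"travel":[-1.1,3,1],"twist":0},{"grip":0,"travel":[-1.2,4.4,0],"twist":0},{"grip":0,"travel":[-1.2,4.4,0],"twist":0},{"grip":0,"travel":[-1.2,4.4,0],"twist":0}]'; python3 -m jog '[{"grip":0,"travel":[-1.2,4.4,-1],"twist":0},{"grip":0,"travel":[-1.2,4.4,-2],"twist":0},{"grip":0,"travel":[-1.2,4.4,-2],"twist":0},{"grip":0,"travel":[-1.1,3.8,-2],"twist":0},{"grip":0,"travel":[0,2,-3],"twist":0},{"grip":0,"travel":[0,0,-4],"twist":0},{"grip":0,"travel":[0,0,0],"twist":0},{"grip":0,"travel":[0,0,0],"twist":0}]'
python3 - <<'E'
from h import *
o=get_obs();print(o["position"],o["ft_force"])
cv2.imwrite("pics/w2.png",camera("wrist")[:,:,::-1])
for n in("egg","spool_stool"):
    for d in search_frame(n,"wrist")[:2]: print(n,np.round(d["at"],4),round(d["p"],2))
E
```

```text
time: 12.85
position: [0.5648, -0.022, 0.2625]
tool_rot: [0.648, 0.761, -0.0, -0.0]
ft_force: [-0.6, 0.3, 0.3]
grip_width: 0.0617
time: 13.65
position: [0.5173, 0.1412, 0.3828]
tool_rot: [0.649, 0.761, 0.0, 0.0]
ft_force: [0.6, 0.3, 0.2]
grip_width: 0.0869
time: 14.45
position: [0.4708, 0.3298, 0.2425]
tool_rot: [0.648, 0.761, -0.001, -0.0]
ft_force: [0.1, -0.0, -0.2]
grip_width: 0.0873
[0.47081    0.32979467 0.24247765] [ 0.10683115 -0.00789351 -0.23185359]
egg [0.4713 0.3425 0.0696] 0.77
spool_stool [0.6011 0.3645 0.0423] 0.77
```

View pics/w2.png

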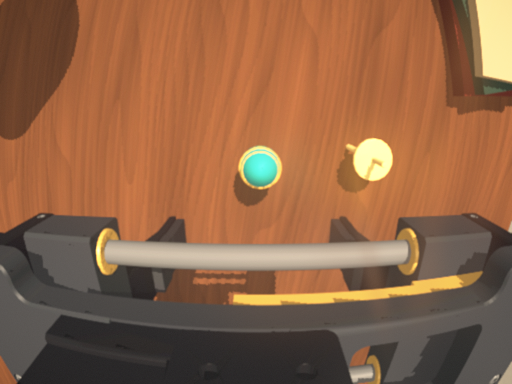

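The egg shows at about (261,168) with its foot ring nearly concentric. The stool, at (373,160), is well clear on the right.

Run:
```python
from h import *
o=get_obs()
for z in(.005,.045,.06): print(z,np.round(wback(260.5,168,z,o),4))
print(np.round(wback(372,161,.043,o),4))
```

```text
0.005 [0.4791 0.3296 0.005 ]
0.045 [0.4773 0.3369 0.045 ]
0.06 [0.4766 0.3396 0.06  ]
[0.6112 0.3681 0.043 ]
```

```bash
python3 -m jog '[{"grip":0,"travel":[0.6,0.6,-3],"twist":0},{"grip":0,"travel":[0,0,-4.5],"twist":0},{"grip":0,"travel":[0,0,-4.5],"twist":0},{"grip":0,"travel":[0,0,-4],"twist":0},{"grip":0,"travel":[0,0,-2.5],"twist":0},{"grip":0,"travel":[0,0,-0.9],"twist":0},{"grip":0,"travel":[0,0,0],"twist":0},{"grip":0,"travel":[0,0,0],"twist":0}]'
python3 -m jog '[{"grip":255,"travel":[0,0,0],"twist":0},{"grip":255,"travel":[0,0,0],"twist":0},{"grip":255,"travel":[0,0,0],"twist":0},{"grip":255,"travel":[0,0,0],"twist":0},{"grip":255,"travel":[0,0,0],"twist":0},{"grip":255,"travel":[0,0,0],"twist":0},{"grip":255,"travel":[0,0,0],"twist":0},{"grip":255,"travel":[0,0,0],"twist":0}]' 15
```

```text
time: 15.4
position: [0.4786, 0.3365, 0.0504]
tool_rot: [0.648, 0.761, 0.002, 0.001]
ft_force: [0.1, -0.6, 0.2]
grip_width: 0.0868
time: 16.2
position: [0.4753, 0.3355, 0.0484]
tool_rot: [0.648, 0.761, -0.002, -0.001]
ft_force: [-4.5, -1.2, 3.9]
grip_width: 0.0463
```

```bash
python3 -m jog '[{"grip":255,"travel":[0,0,1],"twist":0},{"grip":255,"travel":[0,0,2.5],"twist":0},{"grip":255,"travel":[0,0,4],"twist":0},{"grip":255,"travel":[0,0,4.5],"twist":0},{"grip":255,"travel":[0,0,4.5],"twist":0},{"grip":255,"travel":[0,0,4.5],"twist":0},{"grip":255,"travel":[0,0,4.5],"twist":0},{"grip":255,"travel":[0,0,4],"twist":0}]'
python3 -m jog '[{"grip":255,"travel":[0.3,-1.1,3],"twist":0},{"grip":255,"travel":[0.6,-2.4,2.5],"twist":0},{"grip":255,"travel":[0.9,-3.5,1],"twist":0},{"grip":255,"travel":[1.1,-4.1,0],"twist":0},{"grip":255,"travel":[1.1,-4.1,0],"twist":0},{"grip":255,"travel":[1.1,-4.1,0],"twist":0},{"grip":255,"travel":[1.1,-4.1,0],"twist":0},{"grip":255,"travel":[1.1,-4.1,0],"twist":0}]'
python3 -m jog '[{"grip":255,"travel":[1.1,-4.1,0],"twist":0},{"grip":255,"travel":[1.1,-4.1,0],"twist":0},{"grip":255,"travel":[1.0,-4.0,0],"twist":0},{"grip":255,"travel":[0.8,-3,0],"twist":0},{"grip":255,"travel":[0.4,-1.8,0],"twist":0},{"grip":255,"travel":[0,-0.6,0],"twist":0},{"grip":255,"travel":[0,0,0],"twist":0},{"grip":255,"travel":[0,0,0],"twist":0}]'
python3 - <<'E'
from h import *
o=get_obs();print(np.round(o["position"],4),np.round(o["ft_force"],2),np.round(o["moment"],2))
a=camera("wrist");b=camera("scene")
cv2.imwrite("pics/m3.png",np.vstack([a[:,:,::-1][:300],cv2.resize(b[60:310,80:400],(512,300))[:,:,::-1]]))
E
```

```text
time: 17.0
position: [0.4779, 0.3361, 0.3465]
tool_rot: [0.648, 0.761, 0.002, 0.001]
ft_force: [0.5, 0.9, -3.3]
grip_width: 0.0463
time: 17.8
position: [0.5507, 0.059, 0.4088]
tool_rot: [0.648, 0.761, 0.001, 0.001]
ft_force: [0.1, 1.0, -3.6]
grip_width: 0.0469
time: 18.6
position: [0.5936, -0.1135, 0.4086]
tool_rot: [0.648, 0.762, 0.0, -0.0]
ft_force: [0.3, -0.3, -2.9]
grip_width: 0.047
[ 0.5936 -0.1135  0.4086] [ 0.34 -0.34 -2.87] [-0.07  0.   -0.03]
```

View pics/m3.png

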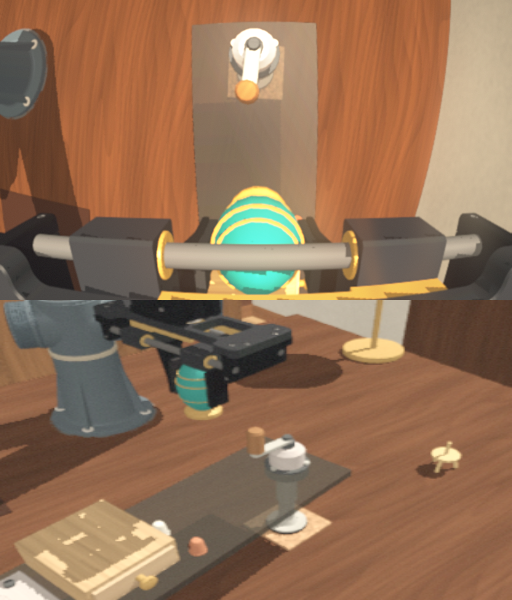

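Run:
```python
from h import *
P=np.array(get_obs()["position"])
for dy in(-.01,0,.01): print(dy,np.round(proj("scene",P+[0,dy,-.048]),1))
print("widest",proj("scene",P+[0,0,-.003]))
a=camera("scene")[100:190,160:260];cv2.imwrite("pics/s4.png",cv2.resize(a[:,:,::-1],(600,540),interpolation=cv2.INTER_CUBIC))
```

```text
-0.01 [200.9 156. ]
0 [205.9 153.9]
0.01 [210.8 151.7]
widest (np.float64(203.37672437362582), np.float64(130.54883346640514))
```

View pics/s4.png

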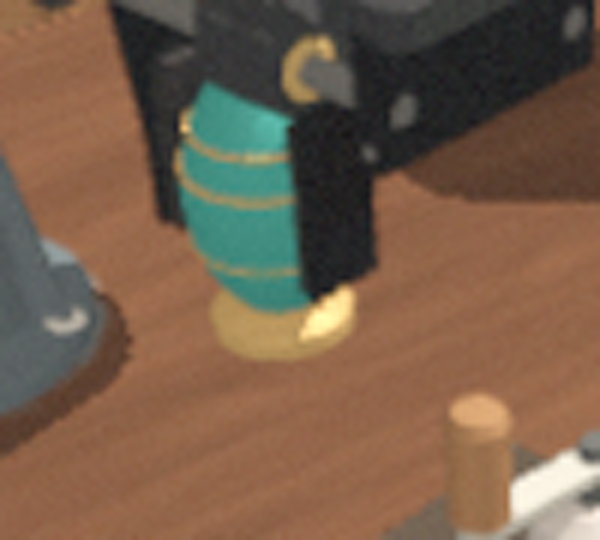

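The egg hangs upright: its foot measures (207.5,155) against a predicted (206,154). Now I'll lower it.

```bash
python3 -m jog '[{"grip":255,"travel":[-0.3,-0.2,-1.5],"twist":0},{"grip":255,"travel":[0,0,-3],"twist":0},{"grip":255,"travel":[0,0,-3.5],"twist":0},{"grip":255,"travel":[0,0,-3.5],"twist":0},{"grip":255,"travel":[0,0,-3],"twist":0},{"grip":255,"travel":[0,0,-2],"twist":0},{"grip":255,"travel":[0,0,-1],"twist":0},{"grip":255,"travel":[0,0,-0.4],"twist":0}]'
python3 -m jog '[{"grip":255,"travel":[0,0,0],"twist":0},{"grip":255,"travel":[0,0,0],"twist":0},{"grip":255,"travel":[0,0,0],"twist":0}]'
```

```text
time: 19.55
position: [0.5908, -0.1163, 0.2289]
tool_rot: [0.648, 0.762, -0.0, -0.001]
ft_force: [0.1, -0.4, -3.0]
grip_width: 0.0469
time: 19.85
position: [0.5917, -0.1173, 0.231]
tool_rot: [0.648, 0.761, 0.0, 0.001]
ft_force: [0.3, 1.2, -3.7]
grip_width: 0.0469
```

```bash
python3 -m jog '[{"grip":255,"travel":[0,0,-0.4],"twist":0},{"grip":255,"travel":[0,0,-0.3],"twist":0},{"grip":255,"travel":[0,0,-0.1],"twist":0},{"grip":255,"travel":[0,0,0],"twist":0}]'
python3 -m jog '[{"grip":255,"travel":[0,0,-0.1],"twist":0},{"grip":255,"travel":[0,0,0],"twist":0}]'
python3 -m jog '[{"grip":255,"travel":[0,0,-0.1],"twist":0},{"grip":255,"travel":[0,0,0],"twist":0}]'
```

```text
time: 20.25
position: [0.5907, -0.117, 0.2212]
tool_rot: [0.648, 0.761, -0.0, -0.0]
ft_force: [-0.6, -0.6, -3.8]
grip_width: 0.0471
time: 20.45
position: [0.5909, -0.117, 0.2204]
tool_rot: [0.648, 0.761, -0.0, -0.0]
ft_force: [-0.3, 0.8, -2.7]
grip_width: 0.0466
time: 20.65
position: [0.5909, -0.117, 0.2195]
tool_rot: [0.648, 0.761, -0.0, -0.0]
ft_force: [-0.2, 0.1, -3.2]
grip_width: 0.0465
```

```bash
python3 -m jog '[{"grip":255,"travel":[0,0,-0.1],"twist":0},{"grip":255,"travel":[0,0,0],"twist":0},{"grip":255,"travel":[0,0,0],"twist":0}]'
```

```text
time: 20.95
position: [0.5911, -0.1171, 0.2188]
tool_rot: [0.648, 0.761, 0.0, 0.0]
ft_force: [-0.7, 0.7, -0.6]
grip_width: 0.0469
```

```bash
python3 -m jog '[{"grip":255,"travel":[0,0,-0.05],"twist":0},{"grip":255,"travel":[0,0,0],"twist":0},{"grip":255,"travel":[0,0,0],"twist":0}]'
```

```text
time: 21.25
position: [0.5912, -0.1171, 0.2188]
tool_rot: [0.648, 0.761, 0.0, 0.0]
ft_force: [-2.5, 0.5, 3.2]
grip_width: 0.0466
```

```bash
python3 -m jog '[{"grip":95,"travel":[0,0,0],"twist":0},{"grip":70,"travel":[0,0,0],"twist":0},{"grip":40,"travel":[0,0,0],"twist":0},{"grip":0,"travel":[0,0,0],"twist":0},{"grip":0,"travel":[0,0,0],"twist":0},{"grip":0,"travel":[0,0,0],"twist":0},{"grip":0,"travel":[0,0,0],"twist":0},{"grip":0,"travel":[0,0,0],"twist":0}]'
python3 -m jog '[{"grip":0,"travel":[0,0,1],"twist":0},{"grip":0,"travel":[0,0,3],"twist":0},{"grip":0,"travel":[0,0,4],"twist":0},{"grip":0,"travel":[0,0,4],"twist":0},{"grip":0,"travel":[0,0,4],"twist":0},{"grip":0,"travel":[0,0,2],"twist":0},{"grip":0,"travel":[0,0,0],"twist":0},{"grip":0,"travel":[0,0,0],"twist":0}]'
python3 - <<'E'
from h import *
b=camera("scene")[140:310,80:400];t=camera("top")[120:240,110:430];w=camera("wrist")
cv2.imwrite("pics/m5.png",np.vstack([cv2.resize(b,(620,330)),cv2.resize(t,(620,232))])[:,:,::-1])
for c in("scene","top"):
  for n in("egg","milk_thimble","copper_thimble","handle","spool_stool"):
    for d in search_frame(n,c)[:1]: print(c,n,np.round(d["at"],4),round(d["p"],2))
E
```

```text
time: 22.05
position: [0.591, -0.117, 0.218]
tool_rot: [0.648, 0.761, 0.0, -0.0]
ft_force: [0.8, -0.1, -0.7]
grip_width: 0.0869
time: 22.85
position: [0.5906, -0.1169, 0.3982]
tool_rot: [0.648, 0.761, 0.0, 0.0]
ft_force: [0.0, 0.3, -0.2]
grip_width: 0.0873
scene egg [ 0.6035 -0.1189  0.2214] 0.83
scene milk_thimble [ 0.6035 -0.1945  0.1941] 0.65
scene copper_thimble [ 0.6599 -0.18    0.1837] 0.54
scene handle [ 0.5751 -0.0322  0.2578] 0.54
scene spool_stool [ 0.6251 -0.2241  0.1698] 0.4
top egg [ 0.6048 -0.1115  0.2411] 0.38
top handle [ 0.5629 -0.027   0.2757] 0.49
top spool_stool [0.604  0.3675 0.0425] 0.69
```

View pics/m5.png

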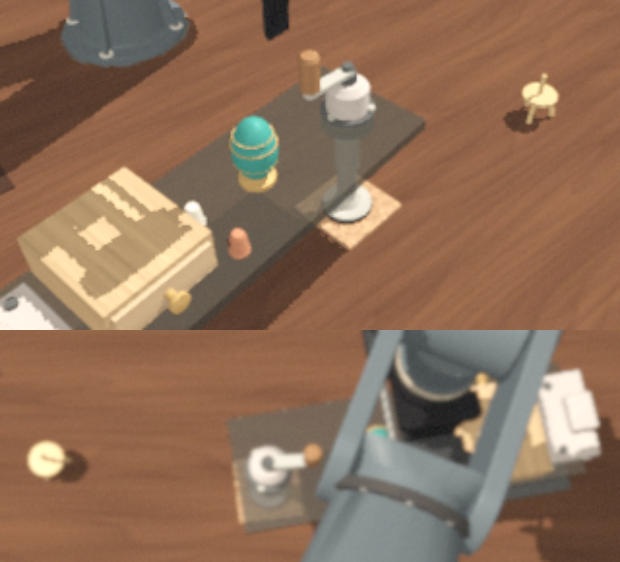

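The egg stands upright between the crank and the case, both thimbles and the stool are in place, and the foot is on the cork with the gripper clear.

```bash
python3 -c "from rig import *;print(hand_in())"
```

```text
the job is handed in; nothing more can be done
None
```

I wound the crank about 730° clockwise. It ran free at roughly 6.8 N (readings 6.0–7.6), and the last moving reading was 10.0 N. That is a rise of about 3.2 N, perhaps 3.5 N once the arm settled. I then let go of the crank and set the egg on the bare glass near (0.591, −0.117), releasing it at about 3 N of downward contact force. The job was handed in at about 23 s.

**Last checks:** the scene picture shows the egg upright, both thimbles and the stool in place, the foot on the cork and the gripper clear.

**Uncertain or disagreeing:**
- **Crank force:** the readings scatter by about 0.45 N. The arm shifted about 3 mm as the grip was released, which could have turned the crank back slightly, and I did not re-measure it afterwards.
- **Top camera:** the arm hid the egg and thimbles there, so only the scene view confirms them.
- **Egg position:** the networks put it about 13 mm off the gripper's release point in x. I trusted the release point, since those cameras had already disagreed by several mm.
- **Stool:** the scene network reported it on the shelf, with low confidence. The picture and the top camera both contradict this and show it unmoved.

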